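# Hook a hanger arm into a display stand

## Task

Fit the blue hanger arm onto the wooden display stand: put its two hook tabs through the two slots of the dark steel strip until its back plate is flat against the strip, then press it down until the hooks are fully home and the orange lock snaps out into the lower slot, and leave it hanging there. The strip is clamped a little higher or lower every day, so feel gently for the slots and for the stop instead of forcing it, and leave the goods lying about where they are.

Things in the scene. Friction and masses are not known exactly. Their poses are not given: they have to be found in the camera images.
- stand: Wooden display stand fixed on the table: base 105x150x14 mm, two upright cheeks 130 mm high holding a dark steel strip between them. Origin: on the table below the middle of the strip's front face; x points through the strip to the back (the strip faces -x), z up. Base reaches 40 mm in front of the face, the cheeks 3 mm, at y = 35 to 51 mm on both sides.
- strip_mid (a point): Point of the stand on the strip's front face, 82 mm over the table. The strip is 70 mm wide, 5 mm thick, with 30 mm free behind it; 112 mm high, middle at this point on average. It is clamped up to 9 mm higher or lower than average, differently each time; this point does not show that. It does not yield; hand forces of 5 to 12 N are plenty, over 25 N may harm it.
- slots_mid (a point): Point of the stand on the strip's face, 98 mm over the table, axes as the stand: average middle of the slot pattern, which shifts up or down with the strip (up to 9 mm). Two slots 14 mm wide on y = 0, heights over the table on average 70 to 91 and 104 to 125 mm; solid strip between and around them.
- hanger: Loose blue hanger arm, about 90 g, standing upright on the table. Origin: bottom middle of the back plate's back face; z up, +x the way the hook tabs point. Plate 6 mm thick, 52 wide, 74 high; then a web x = -6 to -81 mm, 14 mm thick in y, 60 high; then a bar 16 high to x = -109 mm, tip turned up to 30 mm.
- hanger_grip (a point): Grip point inside the hanger's web, at hanger x = -48, y = 0, z = 50 mm; axes as the hanger. Grip across the web's 14 mm (y) from above. The tabs pass the slots while the hanger's origin is 58 to 61 mm over the table, and fully home it is at 50 mm, both for the strip at its average height; they shift with the strip.
- hanger_tabs (a point): Point at hanger x = 12, z = 38 mm, level with the ends of the two steel hook tabs, which stick out 12 mm from the back face, 8 mm wide on y = 0. Necks 10 mm high, z = 20 to 30 and 54 to 64 mm; each ends in a lip at x = 7 to 12 mm that hangs 8 mm below its neck (down to z = 12 and 46 mm).
- lock (a joint): Orange spring lock in the hanger's back plate, between the tabs (8 wide, 4 high, at hanger y = 0, z = 35 to 39 mm). 0 = fully out, sticking out 6 mm from the back face; grows (m) as it is pushed into the plate, to about 0.006 when the plate is flat on the strip, against about 1 to 3 N. In the last 2 mm of the way down it snaps back to 0 into the lower slot, above the lower tab's neck.
- packs_top (a point): Point over the middle of three fixed clear racks with upright sticker packs that stand between the hanger and the stand; the packs run along x, x = 0.33 to 0.52 m, y = 0.04 to 0.21 m in the robot frame, and reach up to 135 mm: carry the hanger over them.
- pink_carton: Flat pink carton, 68 x 100 x 18 mm, origin under its middle. A bystander.
- yellow_carton: Small yellow carton, 72 x 92 x 24 mm, origin under its middle. A bystander.
- tape_roll: Roll of paper tape near the front edge of the table, 51 mm across, 18 mm high, origin under its middle. A bystander.
- tape_spare: Another roll of the same tape, farther back on the table, same size and origin. A bystander.

How it is judged:
By the outcome, as a careful person would: the job done as asked, in the order asked, and still so for the second after the job is handed in, with the robot touching nothing.
It also fails if it takes over 64 s, if anything falls off the work surface, if the arm or the gripper's body presses on something with over 40 N, if the wrist force passes 120 N, or if a joint passes its speed limit or range.

## Robot

A 6-joint arm with a two-finger parallel gripper is mounted at the origin on a cart in front of the work surface, level with it; the furniture and walls round the work are solid. World frame = base frame: x ahead of the robot, y to its left, z up, the work surface at z = 0. Lengths are in mm, angles in rad, forces in N, time in s.
With the tool pointing down it reaches from about 275 to 750 mm from the base axis. Payload 10.2 kg.
Tool frame: the origin (TCP) lies at the very end of the fingers, on their centre line; the grasp point (between the pads) lies 19 mm behind it; z points along the fingers, y is the line along which they close (so a half turn about z gives the same grasp; the last joint's range is limited). The gripper opens to 85 mm and grips with 20 to 120 N. Pads are 22 mm wide; open, the fingers measure 114 mm over their backs; the gripper's body (76 mm by 85 mm) begins 54 mm behind the grasp point. The pads swing forward as they close: fully open they stand 13 mm farther back than shut.
Start: joints at [-1.484, 0.313, 1.498, -0, 1.331, -0.223], TCP at [160.043, -500.017, 231.294] pointing down, gripper open.
Joint ranges: [-2.94, 2.94], [-0.97, 2.17], [0.19, 2.56], [-1.23, 4.37], [0.02, 3.11], [-2.88, 2.88]. Speed limits (rad/s): [2.39, 2.39, 3.01, 3.14, 3.14, 3.14].

## Interface

Orientations are given as a unit quaternion [w, x, y, z].
In Python, from rig import ctrl gives the robot as it stands.
- The arm moves only by the tool step_arm, never from a script. Its argument "increments" is a list of rows, each a list of 3 entries, a list of its own where there are three numbers: the shift along the tool's x, y, z in cm, then the turn, a rotation vector about the tool's x, y, z in degrees, then the opening in per cent of the stroke, from 0 (shut) to 100 (fully open). A call has 1 to 8 rows; each row is the pose to reach, as a shift and turn from the pose commanded when the call began, along the tool's axes at that moment; what a row does not reach only later rows make up. A row lasts 1/8 s, in which the tool goes at most 62.5 mm and 10.7 degrees, less where a joint would pass 70% of its speed; a pose out of reach is approached as far as the arm can. A call with a gripper value outside its range is refused whole. The fingers move at their own pace and stop on an object; "squeeze" is the grip in N (left out, the last holds). Time passes only in rows, so rows that repeat a pose let the fingers close. It gives the time, the measured TCP pose, the force, the opening and the grip force at its end, in the units of the state.
- ctrl.sense(): the state, without advancing time (a new reading comes with each control period).
- ctrl.capture(name): name is "side" or "top"; returns a dict with "img" (480x640x3 uint8, red, green, blue), "fx", "fy", "cx", "cy" (pixels), "k1" (the pictures are not rectified: a ray, as slopes to the right and down, at radius r is drawn at 1 + k1 r^2 times it, then the intrinsics apply), "extrinsics" (4x4, takes a point from camera to world coordinates). Camera axes: x right, y down, z forward; pixel columns grow to the right and rows downward; lengths in mm; the calibration is good to about 2 mm. A picture is of the moment at which its call begins. There is no depth.
- ctrl.finish_job(): hands the job in; it is judged then, once.
The state is a dict: "time_s": time; "joints": joint angles; "dq": joint speeds; "tau": joint torques, N m; "eef_pos": TCP position; "ee_rot": TCP orientation; "force": force on the tool from outside, world axes, zero at the start; "wrist_torque": the same for the moment, N m; "grip_width": opening from 0.0 (shut) to 1.0 (fully open); "grip_force": force on a finger pad.
Only numpy, scipy, OpenCV 4.12 (cv2) and the standard library are available. Lean on these libraries where they do the work, as an engineer would, in place of code of your own. Each camera call takes 0.05 s, during which the arm holds its last target. There are 200 camera calls.

## Working session

There is one attempt and no reset: what is moved stays moved. The work goes in short steps, Python scripts to look and compute and a tool call to move; the robot and the scene stay as the last step left them, time stands still between calls to the robot, and variables do not carry over. Pictures are saved under pics/ and viewed, at most 10 in all, crops included, and the job is handed in when it is done.

Besides the shell and the picture viewer there is one more tool, called in YAML: its name, and indented under it one key for each argument. step_arm: Moves the arm, as the interface text tells. Its arguments: {"type":"object","properties":{"increments":{"type":"array"},"squeeze":{"type":"number"}},"required":["increments"]}

```bash
mkdir -p pics; ls
cat > h.py <<'E'
import numpy as np, cv2
from rig import ctrl
def cap(n):
    c=ctrl.capture(n); c['img']=np.asarray(c['img']); return c
def save(c,f): cv2.imwrite('pics/'+f,cv2.cvtColor(c['img'],cv2.COLOR_RGB2BGR))
def ray(c,u,v):
    K=np.array([[c['fx'],0,c['cx']],[0,c['fy'],c['cy']],[0,0,1]],float)
    p=cv2.undistortPoints(np.array([[[u,v]]],float),K,np.array([c['k1'],0,0,0,0.]))[0,0]
    # k1 model: distorted = r(1+k1 r^2), same as OpenCV
    T=np.array(c['extrinsics']); d=T[:3,:3]@[p[0],p[1],1]; return T[:3,3],d/np.linalg.norm(d)
def on(c,u,v,z=None,x=None,y=None):
    o,d=ray(c,u,v); k,val=[(i,w) for i,w in enumerate((x,y,z)) if w is not None][0]
    return o+d*(val-o[k])/d[k]
def proj(c,P):
    T=np.array(c['extrinsics']); q=T[:3,:3].T@(np.array(P,float)-T[:3,3]); a=q[:2]/q[2]
    a=a*(1+c['k1']*(a@a)); return np.array([c['fx']*a[0]+c['cx'],c['fy']*a[1]+c['cy']])
E
python3 - <<'E'
from h import *
for n in('side','top'):
    c=cap(n); save(c,n+'0.png'); print(n,c['fx'],c['cx'],c['cy'],c['k1'],np.round(c['extrinsics'],3).tolist())
s=ctrl.sense(); print(s)
E
```

```text
pics
side 594.1982685508365 336.1305887848429 252.762489360459 0.0644013005018018 [[-0.415, -0.811, 0.413, -72.61], [-0.91, 0.366, -0.195, 345.207], [0.007, -0.457, -0.89, 1337.42], [0.0, 0.0, 0.0, 1.0]]
top 484.19081220388586 322.80758485814164 243.36894908195697 0.03367929662191306 [[-0.004, -0.996, 0.088, 435.546], [-1.0, 0.003, -0.014, 86.417], [0.014, -0.088, -0.996, 1038.285], [0.0, 0.0, 0.0, 1.0]]
{'time_s': 0.1, 'joints': array([-1.48439889e+00,  3.13442862e-01,  1.49835370e+00, -2.05113263e-05,
        1.33100469e+00, -2.23396009e-01]), 'dq': array([ 0.00130663, -0.00106292, -0.00113338, -0.00081728,  0.00104205,
        0.00129256]), 'tau': array([ 1.44277241e-03, -4.12903833e+01, -2.60145950e+01, -2.39129395e-04,
        2.99731793e-03,  1.66956045e-05]), 'eef_pos': array([ 160.01778229, -499.77999641,  230.77011472]), 'ee_rot': array([-6.03565822e-04,  9.88026912e-01,  1.54280445e-01,  3.14244491e-05]), 'force': array([-0.16305304, -0.88194866,  0.3163483 ]), 'wrist_torque': array([0.04925648, 0.01491718, 0.01083576]), 'grip_force': 0.0, 'grip_width': 0.9954737379430407}
```

View pics/side0.png

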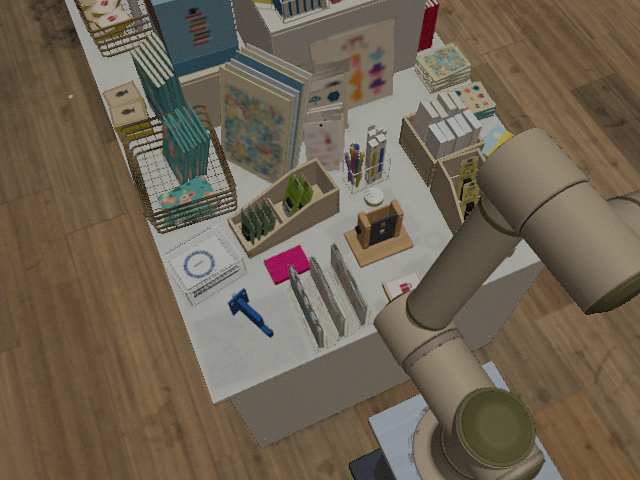

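View pics/top0.png

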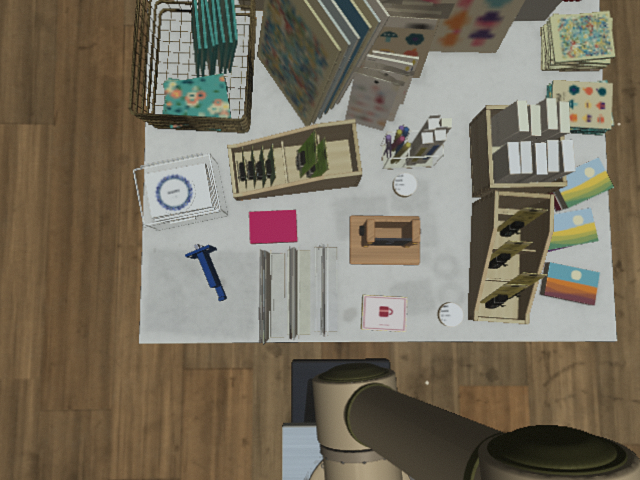

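The side view shows the hanger around (250,312) and the stand around (380,230). In the top view the hanger is at (207,270), with its plate at the far end, and the stand is at (385,240). I'll zoom in on both.

Run:
```python
from h import *
t=cap('top'); s=cap('side')
np.set_printoptions(suppress=True,precision=1)
def crop(c,x,y,w,h): return cv2.resize(c['img'][y:y+h,x:x+w],(400,300),interpolation=cv2.INTER_CUBIC)
m=np.vstack([np.hstack([crop(t,170,235,80,60+0),crop(t,345,205,80,60)]),np.hstack([crop(s,210,280,80,60),crop(s,340,195,80,60)])])
cv2.imwrite('pics/z1.png',m[:,:,::-1])
for c,n in((t,'t'),(s,'s')):
    hsv=cv2.cvtColor(c['img'],cv2.COLOR_RGB2HSV)
    b=cv2.inRange(hsv,(100,150,40),(125,255,255))
    x0,y0=(170,235) if n=='t' else (210,280)
    mk=np.zeros_like(b); mk[y0:y0+75,x0:x0+80]=b[y0:y0+75,x0:x0+80]
    ct=max(cv2.findContours(mk,0,2)[0],key=cv2.contourArea)
    print(n,cv2.contourArea(ct),cv2.approxPolyDP(ct,1.5,True)[:,0].tolist())
```

```text
t 226.0 [[186, 254], [187, 256], [195, 252], [198, 253], [196, 255], [201, 262], [209, 284], [214, 286], [215, 284], [204, 256], [199, 251], [209, 246]]
s 474.5 [[243, 289], [229, 302], [233, 313], [239, 308], [270, 336], [272, 334], [271, 330], [262, 323], [261, 317], [246, 304], [246, 295], [243, 297], [241, 294], [244, 291]]
```

View pics/z1.png

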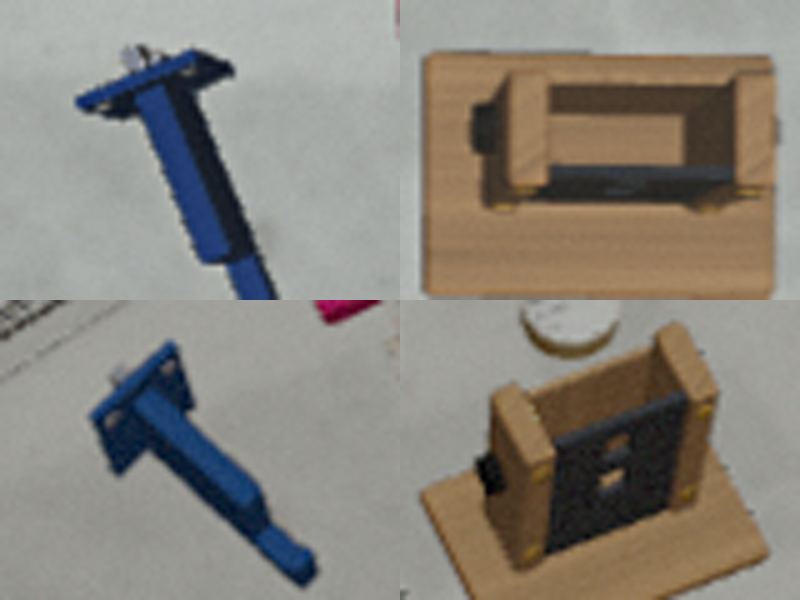

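Crop scale is 5x. The hanger plate's top edge runs (185.2,255.6) to (208.4,245) in top pixels. The web end is at (213.2,286.4). The stand base corners are (350,216), (419.4,216.4), (419.4,264.6) and (350,263). In the side view the slots are near (383.4,223) and (382.4,231).

Run:
```python
from h import *
np.set_printoptions(suppress=True,precision=1)
t=cap('top'); s=cap('side')
print('plate top', on(t,185.2,255.6,z=74),on(t,208.4,245,z=74), 'backside mid',on(t,196.8,250,z=74))
a=on(t,200.2,253.2,z=60);b=on(t,213.2,286.4,z=60);print('web',a,b,np.degrees(np.arctan2(*(a-b)[1::-1])))
S=lambda x,y:(340+x/5,195+(y)/5); H=lambda x,y:(210+x/5,280+y/5)
print('side plate top',on(s,*H(92,113),z=74),on(s,*H(172,43),z=74))
a=on(s,*H(148,98),z=60);b=on(s,*H(252,192),z=60);print('side web',a,b,np.degrees(np.arctan2(*(a-b)[1::-1])))
print('base top'); 
for p in((350,216),(419.4,216.4),(419.4,264.6),(350,263)):print(on(t,*p,z=14))
print('side base');
for p in((22,195),(368,250)):print(on(s,*S(*p),z=14))
print('strip top edge t',on(t,345+150/5,205+185/5,z=138),on(t,345+335/5,205+182/5,z=138),'cheek front tops',on(t,345+128/5,205+187/5,z=130),on(t,345+355/5,205+187/5,z=130))
print('cheek side tops', [on(s,*S(*p),z=130) for p in((95,85),(153,155),(275,23),(318,92))])
# intensity profile along the line of slots in side, for x guess
c=s
fx0=485
for X in (480,485,490):
    print(X,'strip bottom-left/right', on(s,*S(155,252),x=X),on(s,*S(270,210),x=X),'top',on(s,*S(155,143),x=X),on(s,*S(285,93),x=X),'slots',on(s,383.4,223,x=X),on(s,382.4,231,x=X))
im=cv2.resize(s['img'],None,fx=1,fy=1).mean(2)
print(im[214:238,374:392].astype(int))
print(np.round(s['img'][219:234,378:388].astype(int)[:,:,0]-s['img'][219:234,378:388].astype(int)[:,:,2]))
```

```text
plate top [497.3 345.7  74. ] [518.3 300.4  74. ] backside mid [508.4 323.1  74. ]
web [502.9 319.7  60. ] [436.2 292.6  60. ] 22.109435828033238
side plate top [498.6 345.5  74. ] [516.3 300.2  74. ]
side web [501.3 319.5  60. ] [438.2 292.5  60. ] 23.175219872606647
base top
[584.7  13.7  14. ]
[ 583.4 -134.7   14. ]
[ 480.4 -132.4   14. ]
[484.2  14.6  14. ]
side base
[581.7  13.8  14. ]
[ 481.2 -131.8   14. ]
strip top edge t [517.5 -23.8 138. ] [518.4 -93.  138. ] cheek front tops [517.5 -16.5 130. ] [ 517.2 -102.2  130. ]
cheek side tops [array([564.1, -13.7, 130. ]), array([518.6, -22. , 130. ]), array([ 559.9, -107.1,  130. ]), array([ 517.3, -108.1,  130. ])]
480 strip bottom-left/right [480.   -5.4 112.4] [480.  -66.  107.5] top [480.    1.7 219. ] [480.  -61.8 217.5] slots [480.  -30.1 199. ] [480.  -30.8 162.4]
485 strip bottom-left/right [485.   -8.5 101.3] [485.  -69.7  96.4] top [485.   -1.4 208.9] [485.  -65.5 207.4] slots [485.  -33.5 188.7] [485.  -34.2 151.7]
490 strip bottom-left/right [490.  -11.7  90.2] [490.  -73.5  85.3] top [490.   -4.6 198.8] [490.  -69.2 19
[... 1797 characters left out ...]
  32  28  29  28  23  29  31  24  34  27  21  24  42]]
[[ 27  24   2  -5  -6  -2  -6  -3   2   3]
 [ -3   0  -7  -2  -5  -2  -1   3  -1   8]
 [ -7  -4  -3   1  -2   2   2  11   4   1]
 [  1   0  -1   8  14  34  41  32  -2   2]
 [  6   1   4  31  42  52  43  13  -1   1]
 [  1   1   2  36  46  27  10   1  -5   1]
 [  0   1   9   8   5  -3  -3  -4  -1  -2]
 [  0   0   1  -2  -9  -7  -2   2   1  -1]
 [  4   3   1  -3   5   0   0  -2   0   0]
 [ -2   8   2  -1  -8   3  11   6   6   3]
 [  3  -1   2  18  46  57  40   1  -2   0]
 [  5   3  38  61  63  59  23   5   1  -2]
 [ -6   6  46  61  37  16  -2   6   0  -1]
 [  2  10  20  23   3 -11  -8  -1   3  -2]
 [ -2   8  -1 -11  -4  -2  -2   0   4  -3]]
```

Run:
```python
from h import *
np.set_printoptions(suppress=True,precision=1)
s=cap('side');t=cap('top')
S=lambda x,y:(340+x/5,195+(y)/5)
ob,r=[],s['img'].astype(int); r=r[:,:,0]-r[:,:,2]
for X in (519,521):
    print(X,'bot',on(s,*S(155,252),x=X),on(s,*S(270,210),x=X),'top',on(s,*S(155,143),x=X),on(s,*S(285,93),x=X))
def slots(h,X=520,Y=-59):
    for lo,hi in((70,91),(104,125)):
        print(h,[proj(s,(X,Y+dy,z+h)) for z in(lo,hi) for dy in(7,-7)])
slots(0)
for rows in((221,227),(228,235)):
    p=r[rows[0]:rows[1],376:390].clip(8)-8; v,u=np.mgrid[rows[0]:rows[1],376:390]; uv=((u*p).sum()/p.sum(),(v*p).sum()/p.sum()); print(uv,on(s,*uv,x=520))
    g=(s['img'].mean(2)[rows[0]:rows[1],376:390]-36).clip(0); print('grey c',(u*g).sum()/g.sum(),(v*g).sum()/g.sum(),on(s,(u*g).sum()/g.sum(),(v*g).sum()/g.sum(),x=520))
```

```text
519 bot [519.  -30.1  25.9] [519.  -95.   20.8] top [519.  -22.6 140.1] [519.  -90.6 138.5]
521 bot [521.  -31.4  21.5] [521.  -96.5  16.3] top [521.  -23.8 136.1] [521.  -92.  134.4]
0 [array([380. , 233.4]), array([385.1, 231.3]), array([380.6, 229.1]), array([385.8, 227. ])]
0 [array([381. , 226.4]), array([386.2, 224.3]), array([381.7, 222. ]), array([387. , 219.9])]
(np.float64(382.87539936102235), np.float64(223.0447284345048)) [520.  -55.9 117.4]
grey c 381.925353059852 223.54741089441828 [520.  -53.4 116.8]
(np.float64(381.83632734530937), np.float64(230.0878243512974)) [520.  -56.   83.3]
grey c 381.80149665222535 230.57069712485236 [520.  -56.1  80.8]
```

Estimates:
- **Hanger:** origin about (508,323), yaw about 22.8°. Grip point about (465,305).
- **Stand:** face x about 520.5, y about -59, yaw about -1°.
- **Strip:** offset about -2±3 mm.

Next I move above the hanger.

step_arm:
  increments:
    - [[53.6, -67.4, 0], [0, 0, -5], 100]
    - [[53.6, -67.4, 0], [0, 0, -5], 100]
    - [[53.6, -67.4, 0], [0, 0, -5], 100]
    - [[53.6, -67.4, 0], [0, 0, -5], 100]
    - [[53.6, -67.4, 0], [0, 0, -5], 100]
    - [[53.6, -67.4, 0], [0, 0, -5], 100]
    - [[53.6, -67.4, 0], [0, 0, -5], 100]
    - [[53.6, -67.4, 0], [0, 0, -5], 100]

```text
time_s: 1.4
eef_pos: [337.5, -30.5, 231.7]
ee_rot: [0.0, 0.98, 0.197, 0.001]
force: [1.2, -1.3, -0.4]
grip_width: 1.001
grip_force: 0.0
```

```bash
cat >> h.py <<'E'
def yaw(q): return np.degrees(2*np.arctan2(q[2],q[1]))
def plan(P,Y):
    s=ctrl.sense(); d=np.array(P)-s['eef_pos']; a=np.radians(yaw(s['ee_rot'])); c,n=np.cos(a),np.sin(a)
    print('t',s['time_s'],'pos',s['eef_pos'].round(1),'q',s['ee_rot'].round(4),'yaw',round(np.degrees(a),2),'F',s['force'].round(1),'j',s['joints'].round(2))
    print('shift cm',(np.array([d@[c,n,0],d@[n,-c,0],-d[2]])/10).round(2),'turn z',round(np.degrees(a)-Y,2))
E
python3 -c "
from h import *
plan((465,305,231),22.8)"
```

```text
t 1.4 pos [337.5 -30.5 231.7] q [5.000e-04 9.804e-01 1.970e-01 6.000e-04] yaw 22.72 F [ 1.2 -1.3 -0.4] j [-0.44 -0.12  1.98 -0.    1.28  0.73]
shift cm [ 24.72 -26.02   0.07] turn z -0.08
```

step_arm:
  increments:
    - [[24.7, -26.0, 0], [0, 0, 0], 100]
    - [[24.7, -26.0, 0], [0, 0, 0], 100]
    - [[24.7, -26.0, 0], [0, 0, 0], 100]
    - [[24.7, -26.0, 0], [0, 0, 0], 100]
    - [[24.7, -26.0, 0], [0, 0, 0], 100]
    - [[24.7, -26.0, 0], [0, 0, 0], 100]
    - [[24.7, -26.0, 0], [0, 0, 0], 100]

```text
time_s: 2.28
eef_pos: [464.4, 305.0, 230.4]
ee_rot: [-0.0, 0.98, 0.199, -0.0]
force: [-0.6, -0.6, -0.6]
grip_width: 0.999
grip_force: 0.0
```

Run:
```python
from h import *
plan((465,305,120),22.8)
t=cap('top');s=cap('side')
a=t['img'][210:330,130:290];b=s['img'][255:375,170:330]
cv2.imwrite('pics/z2.png',np.vstack([cv2.resize(i,(400,300),interpolation=2) for i in(a,b)])[:,:,::-1])
for c in (t,s):
  for P in((465,305,231),(465,305,31),(508,323,74)): print(P,proj(c,P).round(1))
```

```text
t 2.275 pos [464.4 305.  230.4] q [-0.000e+00  9.801e-01  1.987e-01 -5.000e-04] yaw 22.92 F [-0.6 -0.6 -0.6] j [0.37 0.38 1.4  0.   1.36 1.54]
shift cm [ 0.05  0.02 11.04] turn z 0.12
(465, 305, 231) [184. 269.]
(465, 305, 31) [210.4 272.4]
(508, 323, 74) [196.9 250.2]
(465, 305, 231) [241.  279.5]
(465, 305, 31) [252.6 315.1]
(508, 323, 74) [236.3 295.4]
```

View pics/z2.png

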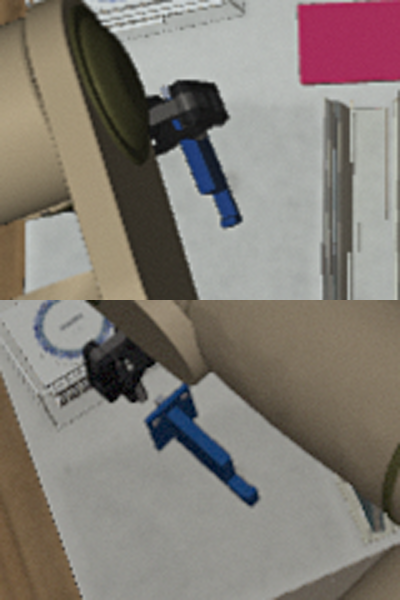

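The picture shows the gripper lined up over the hanger, with the web free between the fingers, so I descend and grip.

step_arm:
  increments:
    - [[0.05, 0, 5], [0, 0, 0], 100]
    - [[0.05, 0, 10], [0, 0, 0], 100]
    - [[0.05, 0, 14], [0, 0, 0], 100]
    - [[0.05, 0, 17], [0, 0, 0], 100]
    - [[0.05, 0, 19], [0, 0, 0], 100]
    - [[0.05, 0, 19.9], [0, 0, 0], 100]
    - [[0.05, 0, 19.9], [0, 0, 0], 100]

```text
time_s: 3.25
eef_pos: [464.9, 302.5, 32.6]
ee_rot: [0.0, 0.98, 0.197, -0.0]
force: [-0.5, -0.6, -0.3]
grip_width: 1.0
grip_force: 0.0
```

step_arm:
  increments:
    - [[0, 0, 0], [0, 0, 0], 40]
    - [[0, 0, 0], [0, 0, 0], 20]
    - [[0, 0, 0], [0, 0, 0], 10]
    - [[0, 0, 0], [0, 0, 0], 0]
    - [[0, 0, 0], [0, 0, 0], 0]
    - [[0, 0, 0], [0, 0, 0], 0]
    - [[0, 0, 0], [0, 0, 0], 0]
    - [[0, 0, 0], [0, 0, 0], 0]
  squeeze: 60

```text
time_s: 4.25
eef_pos: [464.9, 303.1, 32.4]
ee_rot: [-0.0, 0.98, 0.197, 0.0]
force: [0.9, 0.7, 1.6]
grip_width: 0.154
grip_force: 61.2
```

step_arm:
  increments:
    - [[0, 0, -1], [0, 0, 0], 0]
    - [[0, 0, -4], [0, 0, 0], 0]
    - [[0, 0, -8], [0, 0, 0], 0]
    - [[0, 0, -12], [0, 0, 0], 0]
    - [[0, 0, -16], [0, 0, 0], 0]
    - [[0, 0, -19], [0, 0, 0], 0]
    - [[0, 0, -20], [0, 0, 0], 0]
    - [[0, 0, -20], [0, 0, 0], 0]

```text
time_s: 5.25
eef_pos: [464.7, 303.0, 232.0]
ee_rot: [0.0, 0.98, 0.197, -0.0]
force: [-0.3, 1.2, -2.2]
grip_width: 0.151
grip_force: 60.9
```

Run:
```python
from h import *
plan((400,-61,232),-1)
```

```text
t 5.25 pos [464.7 303.  232. ] q [ 0.000e+00  9.804e-01  1.972e-01 -1.000e-04] yaw 22.75 F [-0.3  1.2 -2.2] j [ 0.37  0.38  1.4  -0.    1.36  1.54]
shift cm [-20.04  31.06   0.  ] turn z 23.75
```

step_arm:
  increments:
    - [[-1, 1.5, 0], [0, 0, 1.2], 0]
    - [[-3, 4.7, 0], [0, 0, 3.6], 0]
    - [[-6, 9.3, 0], [0, 0, 7.1], 0]
    - [[-9, 14, 0], [0, 0, 10.7], 0]
    - [[-12, 18.6, 0], [0, 0, 14.2], 0]
    - [[-15, 23.3, 0], [0, 0, 17.8], 0]
    - [[-18, 28, 0], [0, 0, 21.3], 0]
    - [[-20, 31.1, 0], [0, 0, 23.75], 0]

```text
time_s: 6.25
eef_pos: [399.5, -62.8, 231.0]
ee_rot: [-0.0, 1.0, -0.01, -0.001]
force: [1.3, -0.3, -1.5]
grip_width: 0.15
grip_force: 60.8
```

step_arm:
  increments:
    - [[0, 0, 1], [0, 0, 0], 0]
    - [[0, 0, 3], [0, 0, 0], 0]
    - [[0, 0, 5], [0, 0, 0], 0]
    - [[0, 0, 7], [0, 0, 0], 0]
    - [[0, 0, 8], [0, 0, 0], 0]
    - [[0, 0, 8], [0, 0, 0], 0]

```text
time_s: 7.0
eef_pos: [400.3, -60.5, 151.6]
ee_rot: [-0.0, 1.0, -0.008, -0.001]
force: [0.1, 1.2, -0.9]
grip_width: 0.153
grip_force: 60.8
```

Run:
```python
from h import *
plan((400,-61,90),-1)
t=cap('top');s=cap('side')
a=t['img'][200:290,330:450];b=s['img'][170:290,320:480]
cv2.imwrite('pics/z3.png',np.hstack([cv2.resize(i,(400,300),interpolation=2) for i in(a,b)])[:,:,::-1])
```

```text
t 7.0 pos [400.3 -60.5 151.6] q [-4.0e-04  1.0e+00 -8.4e-03 -9.0e-04] yaw -0.96 F [ 0.1  1.2 -0.9] j [-0.44  0.14  1.94  0.    1.06  1.15]
shift cm [-0.03  0.05  6.16] turn z 0.04
```

View pics/z3.png

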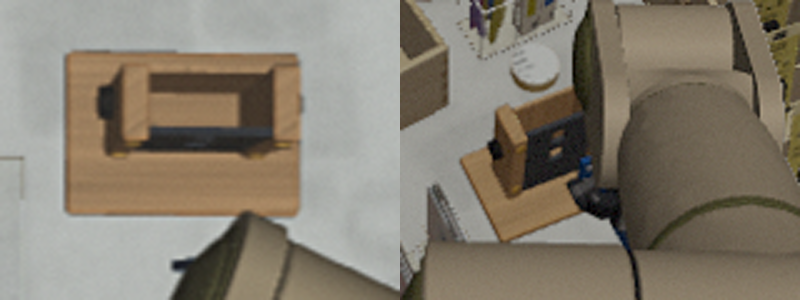

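The arm hides most of the hanger. In the top view its left plate end shows near (382,279), which I use to check the in-hand offset.

Run:
```python
from h import *
np.set_printoptions(suppress=True,precision=1)
t=cap('top'); hsv=cv2.cvtColor(t['img'],cv2.COLOR_RGB2HSV)
b=cv2.inRange(hsv[270:290,370:400],(98,90,15),(128,255,255)); v,u=np.nonzero(b)
print(b//255)
for z in(193,):
  for p in((u.min()-.5,v[u==u.min()].mean()),(u.mean(),v.min()-.5),(u.mean(),v.max()+.5),(u.min()-.5,v.min()-.5)): print(p,on(t,p[0]+370,p[1]+270,z=z))
```

```text
[[0 0 0 0 0 0 0 0 0 0 0 0 0 0 0 0 0 0 0 0 0 0 0 0 0 0 0 0 0 0]
 [0 0 0 0 0 0 0 0 0 0 0 0 0 0 0 0 0 0 0 0 0 0 0 0 0 0 0 0 0 0]
 [0 0 0 0 0 0 0 0 0 0 0 0 0 0 0 0 0 0 0 0 0 0 0 0 0 0 0 0 0 0]
 [0 0 0 0 0 0 0 0 0 0 0 0 0 0 0 0 0 0 0 0 0 0 0 0 0 0 0 0 0 0]
 [0 0 0 0 0 0 0 0 0 0 0 0 0 0 0 0 0 0 0 0 0 0 0 0 0 0 0 0 0 0]
 [0 0 0 0 0 0 0 0 0 0 0 0 0 0 0 0 0 0 0 0 0 0 0 0 0 0 0 0 0 0]
 [0 0 0 0 0 0 0 0 0 0 0 0 0 0 0 0 0 0 0 0 0 0 0 0 0 0 0 0 0 0]
 [0 0 0 0 0 0 0 0 0 0 0 0 0 0 0 0 0 0 0 0 0 0 0 0 0 0 0 0 0 0]
 [0 0 0 0 0 0 0 0 0 0 0 0 0 0 0 0 0 0 0 0 0 0 0 0 0 0 0 0 0 0]
 [0 0 0 0 0 0 0 0 0 0 0 0 0 0 0 0 0 0 0 0 0 0 0 0 0 0 0 0 0 0]
 [0 0 0 0 0 0 0 0 0 0 0 0 0 0 0 0 0 0 0 0 0 0 0 0 0 0 0 0 0 0]
 [0 0 0 0 0 0 0 0 0 0 0 0 0 0 0 0 0 0 0 0 0 0 0 0 0 0 0 0 0 0]
 [0 0 0 0 0 0 0 0 0 0 0 0 0 0 0 0 0 0 0 0 0 0 0 0 0 0 0 0 0 0]
 [0 0 0 0 0 0 0 0 0 0 0 0 0 0 0 0 0 0 0 0 0 0 0 0 0 0 0 0 0 0]
 [0 0 0 0 0 0 0 0 0 0 0 0 0 0 0 0 0 0 0 0 0 0 0 0 0 0 0 0 0 0]
 [0 0 0 0 0 0 0 0 0 0 0 0 0 0 0 0 0 0 0 0 0 0 0 0 0 0 0 0 0 0]
 [0 0 0 0 0 0 0 0 0 0 0 0 0 0 0 0 0 0 0 0 0 0 0 0 0 0 0 0 0 0]
 [0 0 0 0 0 0 0 0 0 0 0 0 0 0 0 0 0 0 0 0 0 0 0 0 0 0 0 0 0 0]
 [0 0 0 0 0 0 0 0 0 0 0 0 0 0 0 0 0 0 0 0 0 0 0 0 0 0 0 0 0 0]
 [0 0 0 0 0 0 0 0 0 0 0 0 0 0 0 0 0 0 0 0 0 0 0 0 0 0 0 0 0 0]]Traceback (most recent call last):
  File "<stdin>", line 7, in <module>
    return umr_minimum(a, axis, None, out, keepdims, initial, where)
ValueError: zero-size array to reduction operation minimum which has no identity
```

Run:
```python
from h import *
np.set_printoptions(suppress=True,precision=1)
t=cap('top'); print(t['img'][275:285,376:392].astype(int)@[ -1,0,1]); print(t['img'][275:285,376:392].mean(2).astype(int))
for p in((381.1,278.2),(381.1,281)): print(on(t,*p,z=193))
```

```text
[[ -1   0   0   1   0  -1   0  -1  -1  -1   1  -1  -1  -1  -2  -6]
 [ -1  -1   0   0   0   1  -1   1   0   0   1   1   0  -3  -5 -10]
 [  0   1   1   1  -1   1   4   7   9  10  10  23  16   2  -9 -12]
 [  0   0   0  -1  -1   5   9   8  11  10   8  16   6  -8 -11 -11]
 [  1  -1   0  -2   0   5  12   9  10   8   2  -7  -8  -9 -11 -11]
 [  0   1   1   0  -2   4   6   3   5   3  -5  -9 -10  -9 -13 -11]
 [  0   1  -1   0   0   0  -2   0   0  -4  -8  -8 -10 -10 -10 -12]
 [  1   0   0   1   0   0   0  -1  -1  -3  -9 -11  -8 -11 -13 -12]
 [ -1   0   1  -1   1  -1  -2   0  -2  -7  -9  -6  -9 -12 -13 -13]
 [  0   0   0   0   0   0  -1  -1  -5  -9  -8  -9 -12 -12 -13 -14]]
[[180 181 182 183 183 183 183 185 186 184 183 182 185 180 136  68]
 [182 181 179 182 182 185 181 180 180 179 179 177 176 136  67  34]
 [182 180 183 182 184 177 152 136 116  99  99  90  79  54  36  34]
 [180 181 180 181 182 138  67  41  34  34  36  42  41  35  37  41]
 [181 182 178 180 182 134  60  27  30  32  33  36  38  41  39  43]
 [180 179 182 180 180 143  90  74  79  56  38  36  37  40  43  42]
 [183 180 181 181 184 182 186 191 188 124  51  36  37  42  43  42]
 [181 181 180 180 180 184 185 190 162  90  38  37  40  45  44  45]
 [183 183 181 178 179 181 183 181 119  49  33  38  41  43  45  46]
 [182 182 181 178 180 181 183 136  67  34  36  39  43  42  49  44]]
[449.1 -26.8 193. ]
[444.2 -26.8 193. ]
```

Run:
```python
from h import *
t=cap('top');s=cap('side')
a=t['img'][264:294,372:412];b=s['img'][225:255,380:420]
cv2.imwrite('pics/z4.png',np.hstack([cv2.resize(cv2.convertScaleAbs(i,alpha=1.8),(400,300),interpolation=cv2.INTER_NEAREST) for i in(a,b)])[:,:,::-1])
z=193-74-0
for n,c in(('t',t),('s',s)):
  for d in((26,74),(-26,74),(26,0)): print(n,d,proj(c,(447.7+d[0]*.017,-61.3+d[0],119+d[1])).round(1))
```

```text
t (26, 74) [386.  278.7]
t (-26, 74) [415.8 279.1]
t (26, 0) [380.4 279.3]
s (26, 74) [391.8 235. ]
s (-26, 74) [412.9 226.8]
s (26, 0) [388.9 250.5]
```

View pics/z4.png

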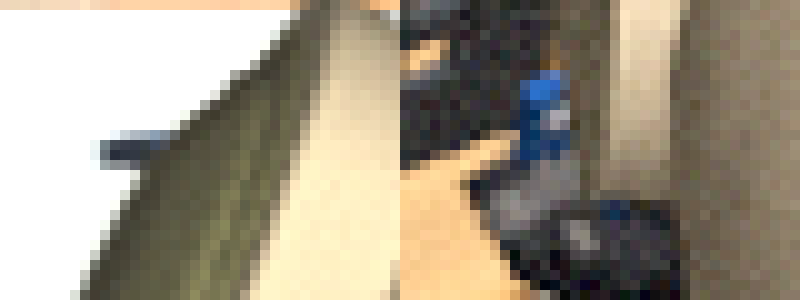

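The left tip seen in the top view is the bottom corner of the plate's side face. It agrees with the expected in-hand pose: yaw about -1°, y about right, and x about 2 mm farther forward. The hanger origin is about 49.5 mm ahead of the TCP. Next I lower it in front of the strip.

```bash
python3 -c "
from h import *
plan((450,-59.5,90),-1)"
```

```text
t 7.3 pos [400.9 -61.2 152.7] q [ 2.0e-04  1.0e+00 -8.7e-03  4.0e-04] yaw -1.0 F [-0.6  1.  -1.1] j [-0.44  0.14  1.94  0.    1.06  1.15]
shift cm [ 4.91 -0.25  6.27] turn z 0.0
```

step_arm:
  increments:
    - [[0, -0.1, 1], [0, 0, 0], 0]
    - [[0, -0.2, 3], [0, 0, 0], 0]
    - [[0.5, -0.2, 5], [0, 0, 0], 0]
    - [[2, -0.2, 6], [0, 0, 0], 0]
    - [[3.5, -0.2, 6.23], [0, 0, 0], 0]
    - [[4.5, -0.2, 6.23], [0, 0, 0], 0]
    - [[5, -0.2, 6.23], [0, 0, 0], 0]
    - [[5, -0.2, 6.23], [0, 0, 0], 0]

```text
time_s: 8.3
eef_pos: [450.7, -59.9, 90.0]
ee_rot: [0.0, 1.0, -0.009, -0.0]
force: [0.4, 0.0, -1.6]
grip_width: 0.149
grip_force: 60.8
```

Run:
```python
from h import *
plan((471,-59.5,90),-1)
t=cap('top');s=cap('side')
a=t['img'][225:285,355:435];b=s['img'][205:265,350:430]
cv2.imwrite('pics/z5.png',np.hstack([cv2.resize(cv2.convertScaleAbs(i,alpha=1.5),(400,300),interpolation=cv2.INTER_CUBIC) for i in(a,b)])[:,:,::-1])
```

```text
t 8.3 pos [450.7 -59.9  90. ] q [ 0.      1.     -0.0086 -0.    ] yaw -0.99 F [ 0.4  0.  -1.6] j [-0.39  0.34  1.88 -0.    0.93  1.2 ]
shift cm [ 2.03 -0.08 -0.  ] turn z 0.01
```

View pics/z5.png

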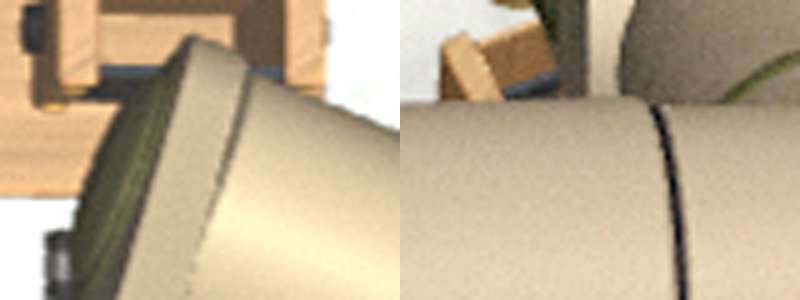

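The arm blocks both views, so from here I work by feel and advance gently.

step_arm:
  increments:
    - [[0.3, -0.05, 0], [0, 0, 0], 0]
    - [[0.5, -0.05, 0], [0, 0, 0], 0]
    - [[0.6, -0.05, 0], [0, 0, 0], 0]
    - [[0.7, -0.05, 0], [0, 0, 0], 0]
    - [[0.8, -0.05, 0], [0, 0, 0], 0]
    - [[0.8, -0.05, 0], [0, 0, 0], 0]

```text
time_s: 9.15
eef_pos: [458.7, -59.6, 90.0]
ee_rot: [-0.0, 1.0, -0.009, -0.0]
force: [0.1, -0.1, -2.7]
grip_width: 0.155
grip_force: 60.8
```

step_arm:
  increments:
    - [[0.05, 0, 0], [0, 0, 0], 0]
    - [[0.1, 0, 0], [0, 0, 0], 0]
    - [[0.15, 0, 0], [0, 0, 0], 0]
    - [[0.2, 0, 0], [0, 0, 0], 0]
    - [[0.2, 0, 0], [0, 0, 0], 0]

```text
time_s: 9.78
eef_pos: [459.5, -59.5, 89.8]
ee_rot: [-0.0, 1.0, -0.009, -0.002]
force: [-8.3, -0.6, 3.5]
grip_width: 0.152
grip_force: 61.5
```

```bash
python3 -c "
from h import *
s=ctrl.sense();print(s['force'],s['wrist_torque'],s['tau'])"
```

```text
[-8.26329301 -0.59779917  3.46615926] [-0.15048994  1.2525844  -0.01989039] [  1.01365104 -36.64127469 -23.20292294   0.71125031  -1.69685662
  -0.06478294]
```

step_arm:
  increments:
    - [[-0.1, 0, 0], [0, 0, 0], 0]
    - [[-0.35, 0, 0], [0, 0, 0], 0]
    - [[-0.35, 0, 0], [0, 0, 0], 0]
    - [[-0.35, 0, 0], [0, 0, 0], 0]

```text
time_s: 10.28
eef_pos: [457.4, -59.6, 90.1]
ee_rot: [0.0, 1.0, -0.009, 0.0]
force: [0.2, 0.4, -0.9]
grip_width: 0.153
grip_force: 60.9
```

```bash
python3 -c "
from h import *
s=ctrl.sense();print(s['force'],s['wrist_torque'],s['tau'])"
```

```text
[ 0.2457131   0.39050619 -0.90935628] [ 0.03630582 -0.03725079  0.01296509] [-6.25643894e-03 -3.79556143e+01 -2.07494366e+01  7.49027124e-03
 -2.27370055e-02 -7.78267076e-04]
```

step_arm:
  increments:
    - [[0, 0, -0.25], [0, 0, 0], 0]
    - [[0.1, 0, -0.25], [0, 0, 0], 0]
    - [[0.2, 0, -0.25], [0, 0, 0], 0]
    - [[0.25, 0, -0.25], [0, 0, 0], 0]
    - [[0.3, 0, -0.25], [0, 0, 0], 0]
    - [[0.35, 0, -0.25], [0, 0, 0], 0]
    - [[0.35, 0, -0.25], [0, 0, 0], 0]

```text
time_s: 11.15
eef_pos: [459.5, -59.5, 92.3]
ee_rot: [-0.0, 1.0, -0.009, -0.002]
force: [-8.9, -1.3, 3.6]
grip_width: 0.156
grip_force: 61.5
```

```bash
python3 -c "
from h import *
s=ctrl.sense();print(s['eef_pos'],s['force'],s['wrist_torque'])"
```

```text
[459.46090746 -59.48316138  92.26382463] [-8.92264882 -1.33624182  3.61680461] [-0.17574321  1.25799155 -0.05412088]
```

step_arm:
  increments:
    - [[-0.2, 0, 0], [0, 0, 0], 0]
    - [[-0.3, 0, -0.25], [0, 0, 0], 0]
    - [[-0.2, 0, -0.25], [0, 0, 0], 0]
    - [[-0.1, 0, -0.25], [0, 0, 0], 0]
    - [[-0.05, 0, -0.25], [0, 0, 0], 0]
    - [[0, 0, -0.25], [0, 0, 0], 0]
    - [[0, 0, -0.25], [0, 0, 0], 0]
    - [[0, 0, -0.25], [0, 0, 0], 0]

```text
time_s: 12.15
eef_pos: [459.4, -59.5, 94.7]
ee_rot: [-0.0, 1.0, -0.009, -0.002]
force: [-8.6, -1.3, 2.7]
grip_width: 0.152
grip_force: 61.5
```

```bash
cat >> h.py <<'E'
def feel(n=5):
    L=[]
    for _ in range(n): ctrl.capture('top'); s=ctrl.sense(); L.append(np.r_[s['eef_pos'],s['force'],s['wrist_torque']*1000])
    m=np.mean(L,0); print(s['time_s'],'pos',m[:3].round(2),'F',m[3:6].round(2),'T',m[6:].round(0),'sd',np.std(L,0).round(1)[3:])
E
python3 -c "
from h import *
feel()"
```

```text
12.4 pos [459.43 -59.47  94.73] F [-9.06 -0.6   3.59] T [-133. 1319.  -80.] sd [ 0.5  0.4  0.3 28.9 32.3 14.3]
```

step_arm:
  increments:
    - [[-0.3, 0, 0.1], [0, 0, 0], 0]
    - [[-0.3, 0, 0.5], [0, 0, 0], 0]
    - [[-0.3, 0, 0.75], [0, 0, 0], 0]
    - [[-0.15, 0, 0.75], [0, 0, 0], 0]
    - [[-0.1, 0, 0.75], [0, 0, 0], 0]
    - [[-0.05, 0, 0.75], [0, 0, 0], 0]
    - [[0, 0, 0.75], [0, 0, 0], 0]
    - [[0, 0, 0.75], [0, 0, 0], 0]

```text
time_s: 13.4
eef_pos: [459.5, -59.5, 87.3]
ee_rot: [-0.0, 1.0, -0.009, -0.002]
force: [-8.9, -1.2, 2.0]
grip_width: 0.151
grip_force: 61.2
```

```bash
python3 -c "
from h import *
feel()"
```

```text
13.65 pos [459.53 -59.49  87.26] F [-8.5  -1.3   1.32] T [-167. 1203.  -61.] sd [ 0.6  0.4  0.5 21.3 41.8 27.6]
```

step_arm:
  increments:
    - [[-0.3, 0, 0.1], [0, 0, 0], 0]
    - [[-0.25, 0, 0.25], [0, 0, 0], 0]
    - [[-0.15, 0, 0.25], [0, 0, 0], 0]
    - [[-0.1, 0, 0.25], [0, 0, 0], 0]
    - [[-0.05, 0, 0.25], [0, 0, 0], 0]
    - [[0, 0, 0.25], [0, 0, 0], 0]
    - [[0, 0, 0.25], [0, 0, 0], 0]

```text
time_s: 14.52
eef_pos: [460.6, -59.6, 84.9]
ee_rot: [-0.0, 1.0, -0.009, -0.0]
force: [-1.3, 0.2, -3.7]
grip_width: 0.153
grip_force: 60.6
```

```bash
python3 -c "
from h import *
feel()"
```

```text
14.775 pos [460.6  -59.59  84.9 ] F [-1.22  0.28 -4.  ] T [ 57. 294.  35.] sd [ 0.4  0.2  0.3 30.4 20.  21. ]
```

The tabs have started in at this height: x reaches 460.6 with almost no force. I continue gently, going slightly lower because of the small downward force.

step_arm:
  increments:
    - [[0, 0, 0.06], [0, 0, 0], 0]
    - [[0.1, 0, 0.06], [0, 0, 0], 0]
    - [[0.15, 0, 0.06], [0, 0, 0], 0]
    - [[0.2, 0, 0.06], [0, 0, 0], 0]
    - [[0.25, 0, 0.06], [0, 0, 0], 0]
    - [[0.25, 0, 0.06], [0, 0, 0], 0]

```text
time_s: 15.52
eef_pos: [463.3, -59.7, 84.4]
ee_rot: [0.0, 1.0, -0.009, 0.0]
force: [0.0, -0.4, -1.4]
grip_width: 0.148
grip_force: 60.8
```

```bash
python3 -c "
from h import *
feel()"
```

```text
15.775 pos [463.2  -59.68  84.4 ] F [ 0.2   0.04 -1.04] T [-17.   8.   7.] sd [ 0.5  0.4  0.8 42.3  7.8 38. ]
```

step_arm:
  increments:
    - [[0.1, 0, 0], [0, 0, 0], 0]
    - [[0.2, 0, 0], [0, 0, 0], 0]
    - [[0.3, 0, 0], [0, 0, 0], 0]
    - [[0.4, 0, 0], [0, 0, 0], 0]
    - [[0.5, 0, 0], [0, 0, 0], 0]
    - [[0.6, 0, 0], [0, 0, 0], 0]
    - [[0.6, 0, 0], [0, 0, 0], 0]

```text
time_s: 16.65
eef_pos: [469.2, -59.8, 84.4]
ee_rot: [-0.0, 1.0, -0.009, -0.0]
force: [-2.0, -0.5, -0.3]
grip_width: 0.153
grip_force: 60.9
```

```bash
python3 -c "
from h import *
feel()"
```

```text
16.9 pos [469.12 -59.78  84.37] F [-2.   -0.22 -0.68] T [-46. 325. -46.] sd [ 0.5  0.5  0.4 22.  11.6 31.2]
```

step_arm:
  increments:
    - [[0.1, 0, 0], [0, 0, 0], 0]
    - [[0.15, 0, 0], [0, 0, 0], 0]
    - [[0.2, 0, 0], [0, 0, 0], 0]
    - [[0.25, 0, 0], [0, 0, 0], 0]
    - [[0.25, 0, 0], [0, 0, 0], 0]

```text
time_s: 17.52
eef_pos: [471.3, -59.8, 84.3]
ee_rot: [-0.0, 1.0, -0.009, -0.001]
force: [-5.5, -1.9, 0.6]
grip_width: 0.153
grip_force: 61.2
```

```bash
python3 -c "
from h import *
feel()"
```

```text
17.775 pos [471.28 -59.79  84.33] F [-4.82 -0.42  1.25] T [-95. 833.  31.] sd [ 0.7  0.4  0.7 11.5 18.8 21.8]
```

The plate is in contact at about 471 mm. From the entry height the strip looks to be about 8 mm low, so home should be near TCP z of about 74. I now slide down.

step_arm:
  increments:
    - [[0.04, 0, 0], [0, 0, 0], 0]
    - [[0.04, 0, 0.1], [0, 0, 0], 0]
    - [[0.04, 0, 0.2], [0, 0, 0], 0]
    - [[0.04, 0, 0.3], [0, 0, 0], 0]
    - [[0.04, 0, 0.4], [0, 0, 0], 0]
    - [[0.04, 0, 0.5], [0, 0, 0], 0]
    - [[0.04, 0, 0.6], [0, 0, 0], 0]
    - [[0.04, 0, 0.6], [0, 0, 0], 0]

```text
time_s: 18.77
eef_pos: [471.3, -59.7, 78.2]
ee_rot: [-0.0, 1.0, -0.009, -0.001]
force: [-6.9, -0.5, 0.1]
grip_width: 0.152
grip_force: 61.3
```

```bash
python3 -c "
from h import *
feel()"
```

```text
19.025 pos [471.32 -59.66  78.15] F [-6.23 -0.73  0.97] T [ -45. 1017.   51.] sd [ 0.3  0.6  0.4 37.6 19.4 12. ]
```

step_arm:
  increments:
    - [[0, 0, 0.05], [0, 0, 0], 0]
    - [[0, 0, 0.1], [0, 0, 0], 0]
    - [[0, 0, 0.15], [0, 0, 0], 0]
    - [[0, 0, 0.2], [0, 0, 0], 0]
    - [[0, 0, 0.25], [0, 0, 0], 0]
    - [[0, 0, 0.3], [0, 0, 0], 0]
    - [[0, 0, 0.3], [0, 0, 0], 0]

```text
time_s: 19.9
eef_pos: [471.4, -59.6, 75.2]
ee_rot: [-0.0, 1.0, -0.008, -0.001]
force: [-6.0, -0.4, 1.3]
grip_width: 0.152
grip_force: 61.2
```

```bash
python3 -c "
from h import *
feel()"
```

```text
20.15 pos [471.35 -59.65  75.16] F [-5.72 -0.15  0.94] T [  -7. 1019.   80.] sd [ 0.5  0.2  0.3 29.3 14.8 28.9]
```

step_arm:
  increments:
    - [[0, 0, 0.05], [0, 0, 0], 0]
    - [[0, 0, 0.1], [0, 0, 0], 0]
    - [[0, 0, 0.15], [0, 0, 0], 0]
    - [[0, 0, 0.15], [0, 0, 0], 0]

```text
time_s: 20.65
eef_pos: [471.4, -59.7, 73.8]
ee_rot: [-0.0, 1.0, -0.009, -0.001]
force: [-6.6, 0.6, 2.4]
grip_width: 0.153
grip_force: 61.4
```

```bash
python3 -c "
from h import *
feel()"
```

```text
20.9 pos [471.34 -59.65  73.73] F [-6.49  0.03  2.26] T [  -2. 1070.   94.] sd [ 0.5  0.5  0.5 17.8 39.5 16.2]
```

step_arm:
  increments:
    - [[0, 0, 0.05], [0, 0, 0], 0]
    - [[0, 0, 0.1], [0, 0, 0], 0]
    - [[0, 0, 0.1], [0, 0, 0], 0]

```text
time_s: 21.28
eef_pos: [471.3, -59.7, 73.5]
ee_rot: [-0.0, 1.0, -0.008, -0.001]
force: [-11.9, 0.2, 12.1]
grip_width: 0.148
grip_force: 63.1
```

```bash
python3 -c "
from h import *
feel()"
```

```text
21.525 pos [471.29 -59.68  73.52] F [-11.88   0.98  12.54] T [ 120. 1673.   83.] sd [ 0.8  0.6  0.3 29.9 25.  35.5]
```

A stop is reached at about 12 N, 10.9 mm below the entry height. I ease the push in x and press down slightly more to be sure it is home.

step_arm:
  increments:
    - [[-0.05, 0, 0], [0, 0, 0], 0]
    - [[-0.05, 0, 0.03], [0, 0, 0], 0]
    - [[-0.05, 0, 0.03], [0, 0, 0], 0]

```text
time_s: 21.9
eef_pos: [471.2, -59.7, 73.4]
ee_rot: [-0.0, 1.0, -0.008, -0.0]
force: [-9.5, 0.5, 13.0]
grip_width: 0.152
grip_force: 63.0
```

```bash
python3 -c "
from h import *
feel()"
```

```text
22.15 pos [471.2  -59.69  73.39] F [-10.22   1.45  12.49] T [ 223. 1416.  101.] sd [ 0.4  0.3  0.5 12.7  3.9 23.6]
```

step_arm:
  increments:
    - [[-0.05, 0, -0.05], [0, 0, 0], 0]
    - [[-0.1, 0, -0.08], [0, 0, 0], 0]
    - [[-0.1, 0, -0.08], [0, 0, 0], 0]

```text
time_s: 22.52
eef_pos: [471.0, -59.9, 73.5]
ee_rot: [0.0, 1.0, -0.009, 0.0]
force: [-0.3, -0.4, 0.2]
grip_width: 0.153
grip_force: 61.0
```

```bash
python3 -c "
from h import *
feel()"
```

```text
22.775 pos [470.94 -59.92  73.47] F [ 0.54  0.03 -0.01] T [  16. -133.   12.] sd [ 0.3  0.3  0.5 57.3 15.7 33.6]
```

With the push relaxed there is no remaining lock spring force at the same x, where it was 2 N before. The lock has snapped out, so I release and lift away.

step_arm:
  increments:
    - [[0, 0, 0], [0, 0, 0], 25]
    - [[0, 0, 0], [0, 0, 0], 40]
    - [[0, 0, 0], [0, 0, 0], 50]
    - [[0, 0, 0], [0, 0, 0], 50]
    - [[0, 0, 0], [0, 0, 0], 50]
    - [[0, 0, -0.5], [0, 0, 0], 50]
    - [[0, 0, -1.5], [0, 0, 0], 50]
    - [[0, 0, -3], [0, 0, 0], 50]

```text
time_s: 23.78
eef_pos: [470.6, -59.8, 104.3]
ee_rot: [-0.0, 1.0, -0.009, -0.0]
force: [0.7, -0.3, 0.4]
grip_width: 0.499
grip_force: 0.0
```

step_arm:
  increments:
    - [[0, 0, -3], [0, 0, 0], 50]
    - [[0, 0, -7], [0, 0, 0], 50]
    - [[0, 0, -12], [0, 0, 0], 50]
    - [[-3, 3, -16], [0, 0, 0], 50]
    - [[-8, 7, -17], [0, 0, 0], 50]
    - [[-12, 12, -17], [0, 0, 0], 50]
    - [[-14, 17, -17], [0, 0, 0], 50]
    - [[-14, 21, -17], [0, 0, 0], 50]

```text
time_s: 24.78
eef_pos: [325.5, -269.1, 274.9]
ee_rot: [0.001, 1.0, -0.01, 0.001]
force: [1.0, 0.3, 0.1]
grip_width: 0.503
grip_force: 0.0
```

Run:
```python
from h import *
feel(1)
t=cap('top');s=cap('side')
a=t['img'][205:295,325:445];b=s['img'][185:275,330:450]
cv2.imwrite('pics/z6.png',np.hstack([cv2.resize(cv2.convertScaleAbs(i,alpha=1.5),(400,300),interpolation=cv2.INTER_CUBIC) for i in(a,b)])[:,:,::-1])
```

```text
24.825 pos [ 325.77 -272.46  274.34] F [-0.73 -0.29 -2.29] T [43. 66.  9.] sd [0. 0. 0. 0. 0. 0.]
```

View pics/z6.png

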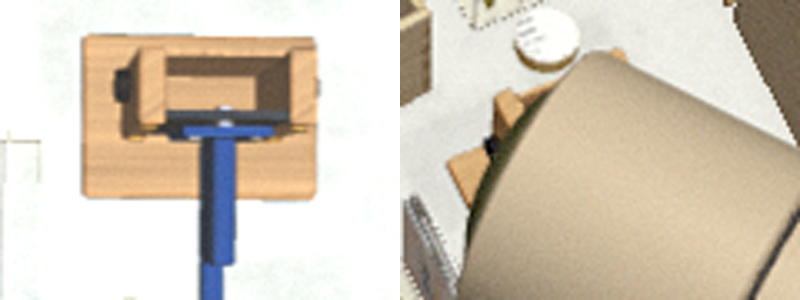

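The top view shows the hanger hanging straight, its plate parallel and against the strip, and a tab end visible behind it at (225,110) in the crop. I clear the arm for one side check.

step_arm:
  increments:
    - [[-2, 4, 0], [0, 0, 0], 50]
    - [[-5, 8, 0], [0, 0, 0], 50]
    - [[-8, 12, 0], [0, 0, 0], 50]
    - [[-11, 16, 0], [0, 0, 0], 50]
    - [[-14, 20, 0], [0, 0, 0], 50]
    - [[-16, 23, 0], [0, 0, 0], 50]
    - [[-16, 23, 0], [0, 0, 0], 50]
    - [[-16, 23, 0], [0, 0, 0], 50]

```text
time_s: 25.92
eef_pos: [164.0, -493.5, 273.9]
ee_rot: [0.0, 1.0, -0.008, 0.0]
force: [0.2, 0.5, -0.9]
grip_width: 0.501
grip_force: 0.0
```

Run:
```python
from h import *
feel(1)
s=cap('side')
b=s['img'][185:275,330:450]
cv2.imwrite('pics/z7.png',cv2.resize(cv2.convertScaleAbs(b,alpha=1.5),(800,600),interpolation=cv2.INTER_CUBIC)[:,:,::-1])
k=800/120
for z in(41.1,43.1):
  for d in((0,26,74),(0,-26,74),(0,26,0),(-81,0,60)): print(z,d,((proj(s,(520.7+d[0],-59.8+d[1],z+d[2]))-[330,185])*k).round(0))
```

```text
25.975 pos [ 164.05 -493.45  273.93] F [ 0.25  0.26 -0.68] T [ 60. -19.  32.] sd [0. 0. 0. 0. 0. 0.]
41.1 (0, 26, 74) [295. 278.]
41.1 (0, -26, 74) [426. 225.]
41.1 (0, 26, 0) [283. 376.]
41.1 (-81, 0, 60) [461. 454.]
43.1 (0, 26, 74) [296. 275.]
43.1 (0, -26, 74) [427. 223.]
43.1 (0, 26, 0) [283. 374.]
43.1 (-81, 0, 60) [462. 451.]
```

View pics/z7.png

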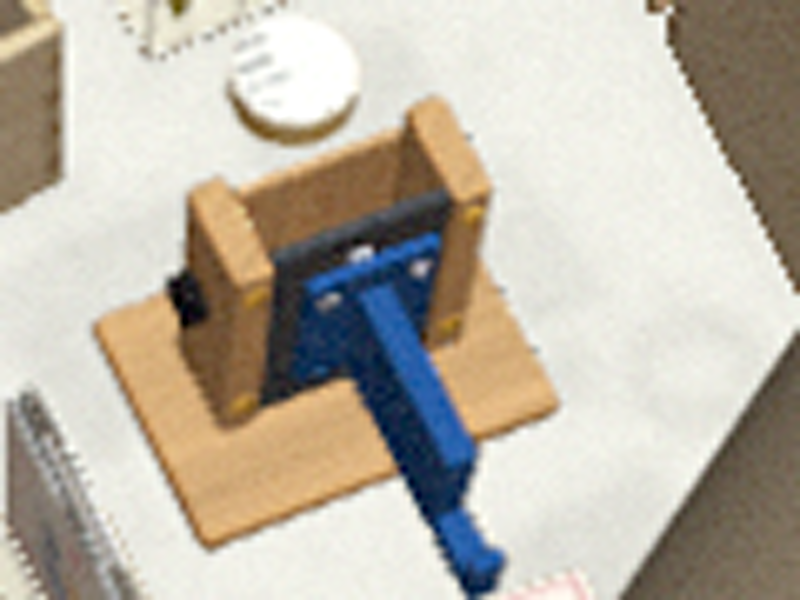

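The side view shows the plate flat on the strip, its top corners near (310,280) and (437,240), which fits the home height. The rolls are where they were. I hand in.

```bash
python3 -c "
from h import *
print(ctrl.finish_job())"
```

```text
the job is handed in; nothing more can be done
None
```

The hanger arm is on the strip: plate flat, hooks pressed down to a firm stop at about 12 N, gripper clear, and handed in at 26 s. The lock was not directly visible, but its spring force disappeared once the hooks were home, so it should have snapped out.

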